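Clamp a wax block in a milling fixture with a torque-limiting knob

ROBOT

A 6-joint arm with a two-finger parallel gripper is mounted at the origin on a cart in front of the work surface, level with it; the furniture and walls round the work are solid. World frame = base frame: x ahead of the robot, y to its left, z up, the work surface at z = 0. Lengths are in m, angles in rad, forces in N, time in s.
With the tool pointing down it reaches from about 0.425 to 0.95 m from the base axis. Payload 3.5 kg.
Tool frame: the origin (TCP) lies midway between the tips of the shut fingers; the grasp point (between the pads) lies ctrl.grasp_offset behind it (ctrl.grasp_offset is the distance from the TCP to the grasp point, in m); x points along the fingers, y is the direction in which the jaws open and shut, and the axes are right-handed (so a half turn about x gives the same grasp; the last joint's range is limited). The gripper opens to 85 mm and grips with 20 to 120 N. Pads are 22 mm wide; open, the fingers measure 114 mm over their backs; the gripper's body (76 mm by 85 mm) begins 54 mm behind the grasp point. The pads swing forward as they close: fully open they stand 13 mm farther back than shut.
Start: joints at [1.018, 0.286, 1.577, -0, 1.279, -0.15], TCP at [0.265, 0.621, 0.231] pointing down, gripper open.
Joint ranges: [-2.77, 2.77], [-0.9, 2.22], [0.21, 2.48], [-1.53, 4.67], [0.24, 2.81], [-2.84, 2.84]. Speed limits (rad/s): [2.79, 2.79, 3.14, 3.14, 3.14, 3.14].

INTERFACE

Orientations are given as a unit quaternion [x, y, z, w].
In Python, from plant import readout, read_camera, sign_off, ctrl gives the robot as it stands.
- The arm moves only by the tool drive_tool, never from a script. Its argument "steps" is a list of rows, each a list of 5 numbers: the shift along the tool's x, y, z in cm, then the turn about the tool's x in degrees, then the opening, from 0 (shut) to 1 (fully open). A call has 1 to 10 rows; each row shifts and turns the commanded pose from where the row before left it, along the tool's axes as they then stand; what a row does not reach is not made up. A row lasts 1/10 s, in which the tool goes at most 50 mm and 8.59 degrees, less where a joint would pass 70% of its speed; a pose out of reach is approached as far as the arm can. A call is refused whole if a number of a shift passes 5 or a number of a turn 8.59, either way. A call with a gripper value outside its range is refused whole. The fingers move at their own pace and stop on an object; "force" is the grip in N (left out, the last holds). Time passes only in rows, so rows that do not move let the fingers close. It gives the time, the measured TCP pose, the force and the opening at its end, in the units of the state.
- readout.get_state(): the state, without advancing time (a new reading comes with each control period).
- read_camera(name): name is "side" or "top" or "wrist"; returns a dict with "frame" (420x560x3 uint8, red, green, blue), "vertical_fov" (degrees; the focal length in pixels is half the picture's height over the tangent of half this angle, whatever the lens; pixels are square), "cx", "cy" (the principal point, pixels), "eye" and "orientation" of the camera in the world. Camera axes: x right, y up, looking along -z (the intrinsics and any distortion apply to the point x, -y, -z); pixel columns grow to the right and rows downward; lengths in m; the calibration is good to about 2 mm. A picture is of the moment at which its call begins. There is no depth.
- sign_off(): hands the job in, once; it reports no verdict.
The state is a dict: "time": time; "qpos": joint angles; "dq": joint speeds; "joint_efforts": joint torques, N m; "eef_pos": TCP position; "tcp_rot": TCP orientation; "contact_force": force on the tool from outside, world axes, zero at the start; "wrist_torque": the same for the moment, N m; "opening": opening from 0.0 (shut) to 1.0 (fully open).
Only numpy, scipy, OpenCV 4.12 (cv2) and the standard library are available. Lean on these libraries where they do the work, as an engineer would, in place of code of your own. Each camera call takes 0.05 s, during which the arm holds its last target. There are 200 camera calls.

TASK

Load the larger wax block into the milling fixture: lay it flat with its long side along the long rail and push it fully home against both rails. Then swing the clamp arm over it as far as its stop, and tighten the black knob clockwise until its torque limiter clicks and gives way; stop there, because turning on past the click crushes the wax. Let go, leave the block clamped, and do not disturb the other things on the bench.

Things in the scene. Friction and masses are not known exactly. Their poses are not given: they have to be found in the camera images.
- large_block (a point): centre (half-way up) of the larger of the two loose wax blocks, a plain sawn block 50 x 75 x 28 mm (its x, y, z) of 0.06 to 0.13 kg, lying flat on the bench. Its long side is its own y axis; either end may face either way in the nest
- wax_block_a: the same larger wax block as large_block; origin at the centre of its underside
- wax_block_b: the smaller wax block, 42 x 55 x 24 mm, origin at the centre of its underside; a bystander, leave it alone
- caliper: digital caliper, 51 x 150 x 11 mm (its x, y, z), lying flat on the bench behind the fixture, origin on its underside; a bystander, leave it alone
- dust_brush: wooden-handled brush, 15 x 167 x 11 mm, lying in front of the fixture near the bench's front edge, origin on its underside; a bystander, leave it alone
- fixture: milling fixture fixed to the bench: an aluminium plate 10 mm thick, its x from -58 to 78, y from -71 to 47 mm. Origin on the bench under the centre of the block's place; x along the block's long side, z up. On the plate stand an end rail, a long rail, the clamp's post (radius 9 mm, at x 55, y -45 mm) and a thin stop pin (at x 49, y -24 mm, its top 55 mm above the bench)
- nest (a point): where the block's centre lies when it is flat on the plate and home against both rails, 24 mm above the bench. Axes as the fixture's: the block's y axis lies along this x axis. The rails stand 7 mm above the plate (tops 17 mm above the bench): the end rail's face is 37.5 mm from here on the +x side, the long rail's face 25 mm from here on the -y side; the -x and +y sides are open
- clamp_arm: swinging clamp arm, a steel bar 19 mm wide, 48 to 59 mm above the bench (with a nut on the post to 67 mm). Origin at bench height on the post's axis, about which it swings; its x axis points along the bar to the knob's axis, 71 mm away. It closes clockwise seen from above, stiffly (0.18 N m, 2.5 N at the knob), and stays where it is left. It can be pushed by the side of the knob or of the bar
- knob_grip (a point): half-way up the axis of the black round knurled knob on the end of the clamp arm, 74 mm above the bench. The knob is 36 mm across, 63 to 84 mm above the bench. This point moves with the arm but does not turn with the knob. Turned clockwise from above (0.12 N m) the knob lowers the steel foot under the arm by 2.5 mm per radian; it stays where it is left and may be turned in several grasps
- clamp_stop (a point): fixed point 74 mm above the bench where knob_grip lies when the arm is on its stop: straight above nest. The arm starts 1.35 to 1.7 rad open from there. Screw: the foot under the arm (22 mm across) starts 1 to 5.5 mm above the seated block. Once it bears, torque climbs within 0.4 rad to 0.22 N m; there the limiter lets go and the knob slips for 0.3 rad at a level torque, then drives solidly again. Let go, it springs back; the screw stays

How it is judged:
On the way, in this order (a step that is already met when the one before it is completed fails the run):
1. the larger wax block lies in the nest corner of the fixture (horizontal distance between large_block and nest below 0.012 m and height (world z) of large_block below 0.027 m), for 0.2 s.
2. the clamp arm is swung over it to its stop (horizontal distance between knob_grip and clamp_stop below 0.006 m), for 0.2 s.
3. the clamp is tightened on the block to the click (contact force between clamp_arm and wax_block_a above 30 N), for 0.3 s.
At the end, for the whole second after the job is handed in: The larger block lies flat in the nest, within 2 mm of home against both rails and square to them within 0.04 rad; the clamp arm is on its stop, the knob's axis within 6 mm of its closed place; the clamp's foot holds the block at rest with more than 30 N (the limiter slips at about 40 N) (x of large_block in the frame of nest between -0.002 and 0.002 m and y of large_block in the frame of nest between -0.002 and 0.002 m and angle between the y axis of large_block and the x axis of nest, either way round below 0.04 rad and height (world z) of large_block below 0.0255 m and angle between large_block's own z axis and vertical below 0.04 rad and horizontal distance between knob_grip and clamp_stop below 0.006 m and contact force between clamp_arm and wax_block_a above 30 N and linear speed of wax_block_a below 0.01 m/s); the robot touches nothing.
It fails at once if the wax is crushed: the clamp bears on the block with more than 65 N (contact force between clamp_arm and wax_block_a above 65 N).
It fails at once if the smaller wax block is shifted by more than 20 mm (distance of wax_block_b from where it was at the start of the episode above 0.02 m).
It fails at once if the caliper is shifted by more than 20 mm (distance of caliper from where it was at the start of the episode above 0.02 m).
It fails at once if the brush is shifted by more than 20 mm (distance of dust_brush from where it was at the start of the episode above 0.02 m).
It also fails if it takes over 72 s, if anything falls off the work surface, if the arm or the gripper's body presses on something with over 40 N, if the wrist force passes 120 N, or if a joint passes its speed limit or range.

## Working session

There is one attempt and no reset: what is moved stays moved. The work goes in short steps, Python scripts to look and compute and a tool call to move; the robot and the scene stay as the last step left them, time stands still between calls to the robot, and variables do not carry over. Pictures are saved under pics/ and viewed, about 8 in all and at most 12, crops included, and the job is handed in when it is done.

Besides the shell and the picture viewer there is one more tool, called by a JSON object that holds its "api" and its "payload", one argument or row to a line. drive_tool: Moves the arm, as the interface text tells. Its arguments: {"type":"object","properties":{"steps":{"type":"array","items":{"type":"array","items":{"type":"number"}}},"force":{"type":"number"}},"required":["steps"]}

```bash
mkdir -p pics; ls
cat > h.py <<'E'
import numpy as np, cv2
from scipy.spatial.transform import Rotation as R
from plant import readout, read_camera, ctrl
def snap(n,f):
    c=read_camera(n); cv2.imwrite(f,c['frame'][:,:,::-1])
    return {k:v for k,v in c.items() if k!='frame'}
def K(c):
    f=210/np.tan(np.radians(c['vertical_fov'])/2); return f
def ray(c,u,v,z):
    f=K(c); d=R.from_quat(c['orientation']).apply([(u-c['cx'])/f,-(v-c['cy'])/f,-1]); e=np.array(c['eye'])
    return e+d*(z-e[2])/d[2]
def proj(c,p):
    f=K(c); q=R.from_quat(c['orientation']).inv().apply(np.atleast_2d(p)-np.array(c['eye']))
    return np.c_[c['cx']+f*q[:,0]/-q[:,2], c['cy']-f*q[:,1]/-q[:,2]]
E
python3 - <<'E'
from h import *
import json
d={}
for n in ['top','side']:
    d[n]=snap(n,f'pics/{n}0.png'); print(d[n])
json.dump(d,open('cal.json','w'),default=lambda a:np.array(a).tolist())
s=readout.get_state(); print(s, ctrl.grasp_offset)
E
```

```text
pics
{'vertical_fov': 44.00381838140336, 'cx': 284.9575057672874, 'cy': 212.58033286746408, 'eye': array([0.44531363, 0.1439045 , 0.97073646]), 'orientation': array([-0.05375069,  0.04531951,  0.71329971, -0.69732384])}
{'vertical_fov': 57.58073645914693, 'cx': 276.13122682878907, 'cy': 217.31245039649082, 'eye': array([0.44993726, 0.88379964, 0.48584777]), 'orientation': array([-0.0392557 ,  0.51239433,  0.85395401, -0.08169204])}
{'time': 0.1, 'qpos': array([ 1.01805138e+00,  2.87145426e-01,  1.57803588e+00, -1.42647308e-05,
        1.27860510e+00, -1.50019655e-01]), 'dq': array([ 0.00118194, -0.00091059, -0.00368071, -0.00050461,  0.00163818,
        0.00032537]), 'joint_efforts': array([ 6.31667535e-04, -4.07295156e+01, -2.93698204e+01, -1.24840235e-04,
        3.39051672e-03,  2.33157131e-06]), 'eef_pos': array([0.26422151, 0.62048803, 0.23003707]), 'tcp_rot': array([ 0.14069324,  0.69308196, -0.14215299,  0.6925571 ]), 'contact_force': array([-1.14364075, -0.08131256,  0.22833394]), 'wrist_torque': array([ 0.01347471,  0.0154295 , -0.00523459]), 'opening': 0.9989962684151261} 0.0187
```

View pics/top0.png

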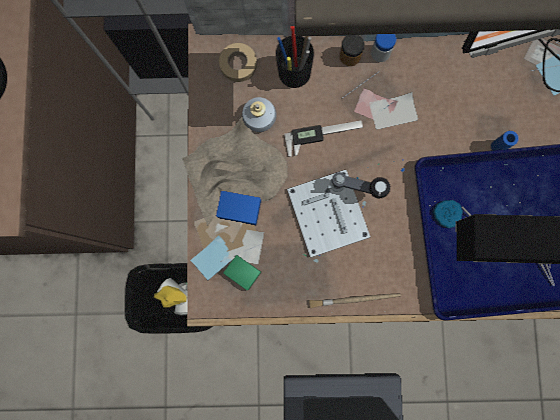

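View pics/side0.png

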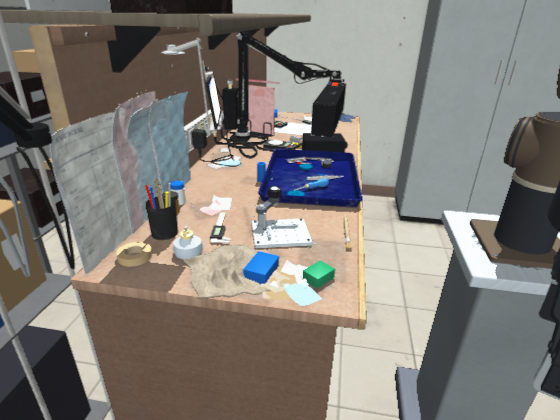

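The top view shows the blue block at (239,208), which is the larger one. The green block is at (242,273), the fixture around (330,213), the knob at (380,187), the brush at (350,300) and the caliper at (320,132). I'll zoom in for corners.

Run:
```python
from h import *
im=cv2.imread('pics/top0.png')
cv2.imwrite('pics/top0z.png',cv2.resize(im[155:300,205:405],None,fx=4,fy=4,interpolation=cv2.INTER_CUBIC))
hsv=cv2.cvtColor(im,cv2.COLOR_BGR2HSV)
for nm,lo,hi,box in [('blue',(100,150,60),(125,255,255),(180,150,280,240)),('green',(55,120,40),(85,255,255),(200,240,290,310))]:
    m=cv2.inRange(hsv,lo,hi); k=np.zeros_like(m); x0,y0,x1,y1=box; k[y0:y1,x0:x1]=m[y0:y1,x0:x1]
    c=max(cv2.findContours(k,0,1)[0],key=cv2.contourArea); print(nm,cv2.minAreaRect(c),cv2.boxPoints(cv2.minAreaRect(c)).tolist())
```

```text
blue ((238.32693481445312, 206.86538696289062), (40.59604263305664, 27.064027786254883), 11.309932708740234) [[215.7692413330078, 216.15383911132812], [221.07691955566406, 189.61538696289062], [260.8846435546875, 197.57693481445312], [255.5769500732422, 224.11538696289062]]
green ((241.70269775390625, 272.2162170410156), (29.759395599365234, 22.78453826904297), 35.53767776489258) [[222.97296142578125, 272.83782958984375], [236.21621704101562, 254.29730224609375], [260.43243408203125, 271.5946044921875], [247.18917846679688, 290.1351318359375]]
```

View pics/top0z.png

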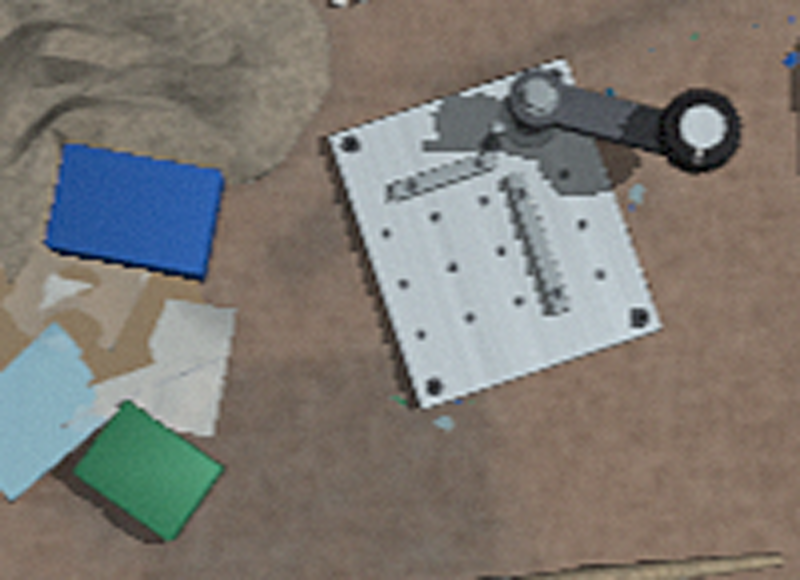

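Zoomed corners (zoom px): plate (567,60), (328,137), (420,408) and (660,325). The post is at (540,95) and the knob at (700,130). The blue block's top face corners are about (65,143), (223,170), (205,280) and (47,243). Rails show a nest open toward the left and the bottom of the picture.

```bash
cat >> h.py <<'E'
from scipy.optimize import least_squares
def fit2d(model,world):  # planar rigid fit -> x,y,yaw
    model=np.array(model,float);world=np.array(world)[:,:2]
    def r(p):
        c,s=np.cos(p[2]),np.sin(p[2]); return (model@np.array([[c,s],[-s,c]])+p[:2]-world).ravel()
    b=min((least_squares(r,[*world.mean(0),a]) for a in np.arange(0,6.3,1.57)),key=lambda q:q.cost)
    return b.x,np.abs(b.fun).max()
E
python3 - <<'E'
from h import *
import json
c=json.load(open('cal.json'))['top']
z=lambda l,h:[ray(c,205+(u+.5)/4-.5,155+(v+.5)/4-.5,h) for u,v in l]
f,e=fit2d([[.078,-.071],[.078,.047],[-.058,.047],[-.058,-.071]],z([(567,60),(328,137),(420,408),(660,325)],.01)); print('fix',f,e)
b,e=fit2d([[.025,.0375],[-.025,.0375],[-.025,-.0375],[.025,-.0375]],z([(65,143),(47,243),(205,275),(223,170)],.028)); print('blue',b,e)
print('post',z([(537,93)],.067),'knob',z([(703,126)],.084))
T=lambda p:f[:2]+R.from_euler('z',f[2]).apply([*p,0])[:2]
print('post by fixture',T((.055,-.045)))
g=z([(127,400),(73,468),(168,540),(224,467)],.012);print('green',np.mean(g,0))
for n in ['top','side']:
    print(n,proj(json.load(open('cal.json'))[n],[[.26,.62,.23]]))
E
```

```text
fix [0.56637427 0.08214835 6.58176299] 0.0019829482610442817
blue [ 0.591782    0.2390892  -0.20118488] 0.0015197403935437448
post [array([0.63277885, 0.05652945, 0.067     ])] knob [array([ 0.6129392 , -0.01303319,  0.084     ])]
post by fixture [0.63217809 0.0553182 ]
green [0.47293739 0.23583284 0.012     ]
top [[-52.04003543 429.97587726]]
side [[549.69482434 363.20070586]]
```

```bash
cat >> h.py <<'E'
NEST=np.array([.5664,.0821]); FY=.2986
def fx(x,y): return NEST+R.from_euler('z',FY).apply([x,y,0])[:2]
def plan(x,y,z,jaw):  # shifts in tool axes (cm), turn deg (shift applies in current axes); jaw yaw mod pi
    s=readout.get_state(); q=R.from_quat(s['tcp_rot']); d=q.inv().apply(np.array([x,y,z])-s['eef_pos'])*100
    ty=q.apply([0,1,0]); cur=np.arctan2(ty[1],ty[0]); t=[np.degrees(((cur-jaw+k*np.pi+np.pi)%(2*np.pi))-np.pi) for k in (0,1)]
    print('t',round(s['time'],2),'pos',s['eef_pos'].round(4),'jawyaw',round(cur,3),'q6',s['qpos'][5].round(3),'toolx',q.apply([1,0,0]).round(3),'F',s['contact_force'].round(1),'op',round(s['opening'],3))
    print('shift cm',d.round(2),'turn deg options',np.round(t,1))
E
python3 -c "
from h import *
plan(.592,.239,.15,-.201); print(fx(0,0))"
```

```text
t 0.1 pos [0.2642 0.6205 0.23  ] jawyaw 1.168 q6 -0.15 toolx [-0.001 -0.002 -1.   ] F [-1.1 -0.1  0.2] op 0.999
shift cm [  8.04 -22.23  45.11] turn deg options [  78.4 -101.6]
[0.5664 0.0821]
```

{"api": "drive_tool", "payload": {
  "steps": [
    [0.8, -2.2, 4.5, 0, 1],
    [0.8, -2.2, 4.5, 0, 1],
    [0.8, -2.2, 4.5, 0, 1],
    [0.8, -2.2, 4.5, 0, 1],
    [0.8, -2.2, 4.5, 0, 1],
    [0.8, -2.2, 4.5, 0, 1],
    [0.8, -2.2, 4.5, 0, 1],
    [0.8, -2.2, 4.5, 0, 1],
    [0.8, -2.2, 4.5, 0, 1],
    [0.8, -2.2, 4.5, 0, 1]
  ]
}}

```text
time: 1.1
eef_pos: [0.5883, 0.2458, 0.1516]
tcp_rot: [0.141, 0.693, -0.142, 0.693]
contact_force: [0.9, 0.1, -0.5]
opening: 0.998
```

{"api": "drive_tool", "payload": {
  "steps": [
    [0, 0, 0, 8.5, 1],
    [0, 0, 0, 8.5, 1],
    [0, 0, 0, 8.5, 1],
    [0, 0, 0, 8.5, 1],
    [0, 0, 0, 8.5, 1],
    [0, 0, 0, 8.5, 1],
    [0, 0, 0, 8.5, 1],
    [0, 0, 0, 8.5, 1],
    [0, 0, 0, 8.5, 1],
    [0, 0, 0, 1.9, 1]
  ]
}}

```text
time: 2.1
eef_pos: [0.5872, 0.2475, 0.1518]
tcp_rot: [-0.548, -0.447, 0.549, -0.446]
contact_force: [0.7, -0.0, -1.2]
opening: 1.0
```

```bash
python3 -c "
from h import *
plan(.592,.239,.012,-.201); c=snap('wrist','pics/w1.png'); print(c); print(proj(c,[[.592,.239,.028]]))"
```

```text
t 2.1 pos [0.5872 0.2475 0.1518] jawyaw -0.204 q6 0.444 toolx [-0.001 -0.    -1.   ] F [ 0.7 -0.  -1.2] op 1.0
shift cm [13.98  0.66  0.73] turn deg options [-1.000e-01  1.799e+02]
{'vertical_fov': 61.62321126361789, 'cx': 281.75360800759967, 'cy': 209.1882241774423, 'eye': array([0.60261078, 0.32281198, 0.29321415]), 'orientation': array([-0.15271694,  0.01638711, -0.10086654,  0.9829725 ])}
[[290.64145979 208.86596241]]
```

View pics/w1.png

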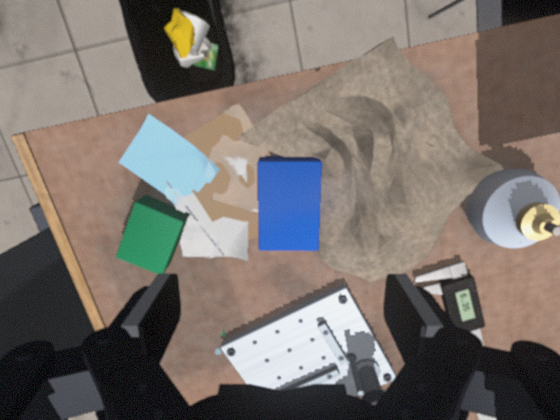

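The wrist picture shows the blue block's top face centred at about (289,204), against a prediction of (291,209), and square to the jaws. I'll descend and grasp.

{"api": "drive_tool", "payload": {
  "steps": [
    [1, 0.3, 0.5, 0, 1],
    [1, 0.3, 0.5, 0, 1],
    [2, 0, 0, 0, 1],
    [2, 0, 0, 0, 1],
    [2, 0, 0, 0, 1],
    [2, 0, 0, 0, 1],
    [2, 0, 0, 0, 1],
    [1.5, 0, 0, 0, 1],
    [0.9, 0, 0, 0, 1],
    [0, 0, 0, 0, 1]
  ]
}}

```text
time: 3.15
eef_pos: [0.5903, 0.2361, 0.0064]
tcp_rot: [-0.546, -0.448, 0.549, -0.447]
contact_force: [-0.5, -0.8, -0.3]
opening: 0.999
```

{"api": "drive_tool", "payload": {
  "force": 40,
  "steps": [
    [0, 0, 0, 0, 0],
    [0, 0, 0, 0, 0],
    [0, 0, 0, 0, 0],
    [0, 0, 0, 0, 0],
    [0, 0, 0, 0, 0],
    [0, 0, 0, 0, 0],
    [0, 0, 0, 0, 0]
  ]
}}

```text
time: 3.85
eef_pos: [0.5927, 0.2369, 0.01]
tcp_rot: [0.548, 0.447, -0.547, 0.448]
contact_force: [0.3, -0.2, 6.1]
opening: 0.573
```

```bash
python3 -c "
from h import *
plan(.592,.239,.008,-.201); c=snap('wrist','pics/w2.png')"
```

```text
t 3.85 pos [0.5927 0.2369 0.01  ] jawyaw -0.2 q6 0.422 toolx [ 0.003  0.001 -1.   ] F [ 0.3 -0.2  6.1] op 0.573
shift cm [ 0.2  -0.11 -0.19] turn deg options [   0. -180.]
```

{"api": "drive_tool", "payload": {
  "steps": [
    [-1, 0, 0, 0, 0],
    [-2, 0, 0, 0, 0],
    [-2, 0, 0, 0, 0],
    [-2, 0, 0, 0, 0],
    [-1, 0, 0, 0, 0],
    [0, 0, 0, 8, 0],
    [0, 0, 0, 8, 0],
    [0, 0, 0, 8, 0],
    [0, 0, 0, 8, 0],
    [0, 0, 0, 8, 0]
  ]
}}

```text
time: 4.9
eef_pos: [0.5906, 0.2364, 0.0874]
tcp_rot: [-0.667, -0.231, 0.669, -0.231]
contact_force: [-0.4, 0.0, -0.9]
opening: 0.57
```

{"api": "drive_tool", "payload": {
  "steps": [
    [0, 0, 0, 8, 0],
    [0, 0, 0, 8, 0],
    [0, 0, 0, 5.4, 0],
    [0, 0, 0, 0, 0],
    [0, 0, 0, 0, 0]
  ]
}}

```text
time: 5.4
eef_pos: [0.591, 0.2365, 0.0878]
tcp_rot: [-0.699, -0.106, 0.7, -0.106]
contact_force: [-0.1, -0.4, -1.1]
opening: 0.574
```

```bash
python3 -c "
from h import *
x,y=fx(-.012,.012); plan(x,y,.05,-1.272); print(readout.get_state()['wrist_torque'])"
```

```text
t 5.4 pos [0.591  0.2365 0.0878] jawyaw -1.27 q6 1.491 toolx [-0.001 -0.    -1.   ] F [-0.1 -0.4 -1.1] op 0.574
shift cm [ 3.79 12.81  8.11] turn deg options [ 1.000e-01 -1.799e+02]
[ 0.02439625 -0.03974318 -0.02771675]
```

{"api": "drive_tool", "payload": {
  "steps": [
    [0, 2, 1, 0, 0],
    [0, 2, 1, 0, 0],
    [0, 2, 1, 0, 0],
    [0, 2, 1, 0, 0],
    [0, 2, 1.5, 0, 0],
    [0, 2, 1.5, 0, 0],
    [1, 0.8, 1.1, 0, 0],
    [1, 0, 0, 0, 0],
    [0, 0, 0, 0, 0]
  ]
}}

```text
time: 6.3
eef_pos: [0.55, 0.0908, 0.066]
tcp_rot: [-0.698, -0.106, 0.701, -0.105]
contact_force: [-0.3, 0.7, -0.6]
opening: 0.576
```

```bash
python3 -c "
from h import *
x,y=fx(-.012,.012); plan(x,y,.05,-1.272); c=snap('wrist','pics/w3.png')
L=lambda x,y,z:[*fx(x/1000,y/1000),z/1000]
for p in [(37.5,-25,17),(37.5,25,17),(-37.5,-25,17),(-58,47,10),(-58,-71,10),(78,47,10)]: print(p,proj(c,[L(*p)]).round(1))"
```

```text
t 6.3 pos [0.55   0.0908 0.066 ] jawyaw -1.272 q6 1.253 toolx [-0.004  0.001 -1.   ] F [-0.3  0.7 -0.6] op 0.576
shift cm [ 1.6   0.12 -0.12] turn deg options [   0. -180.]
(37.5, -25, 17) [[352.2 148.1]]
(37.5, 25, 17) [[259.1 148.2]]
(-37.5, -25, 17) [[344.6 273.2]]
(-58, 47, 10) [[228.5 296.6]]
(-58, -71, 10) [[413.  296.7]]
(78, 47, 10) [[216.2  68.2]]
```

View pics/w3.png

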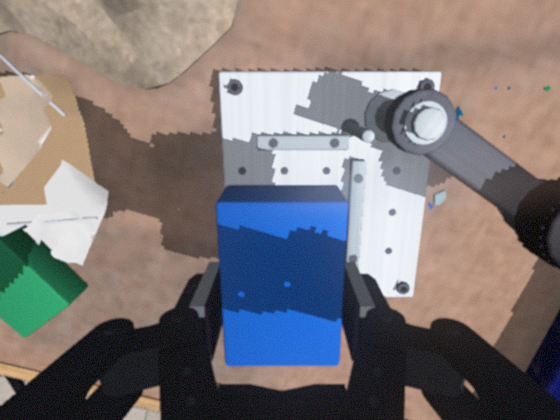

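The wrist picture agrees with the fixture estimate. Plate corners are at (219,71) and (413,296) against predictions of (216,68) and (413,297), and the block is held square. Next I'll lower it.

{"api": "drive_tool", "payload": {
  "steps": [
    [1, 0, 0, 0, 0],
    [1, 0, 0, 0, 0],
    [1, 0, 0, 0, 0],
    [0.8, 0, 0, 0, 0],
    [0.5, 0, 0, 0, 0],
    [0.3, 0, 0, 0, 0],
    [0, 0, 0, 0, 0],
    [0, 0, 0, 0, 0]
  ]
}}

```text
time: 7.15
eef_pos: [0.5521, 0.0904, 0.0228]
tcp_rot: [0.699, 0.105, -0.699, 0.105]
contact_force: [-0.9, -0.8, -0.9]
opening: 0.573
```

{"api": "drive_tool", "payload": {
  "steps": [
    [0.2, 0, 0, 0, 0],
    [0.1, 0, 0, 0, 0],
    [0, 0, 0, 0, 0]
  ]
}}

```text
time: 7.45
eef_pos: [0.5522, 0.0904, 0.02]
tcp_rot: [0.699, 0.105, -0.699, 0.105]
contact_force: [-1.0, -0.1, 1.7]
opening: 0.572
```

{"api": "drive_tool", "payload": {
  "steps": [
    [0.05, 0.4, 0, 0, 0],
    [0, 0.4, 0, 0, 0],
    [0, 0.1, 0, 0, 0],
    [0, 0.1, 0, 0, 0],
    [0, 0, 0, 0, 0]
  ]
}}

```text
time: 7.95
eef_pos: [0.5557, 0.0811, 0.02]
tcp_rot: [0.7, 0.105, -0.699, 0.105]
contact_force: [-0.1, 3.4, 5.9]
opening: 0.573
```

{"api": "drive_tool", "payload": {
  "steps": [
    [0, 0.1, 0, 0, 0],
    [0, 0.1, 0, 0, 0],
    [0, 0, 0, 0, 0]
  ]
}}

```text
time: 8.25
eef_pos: [0.5563, 0.0792, 0.02]
tcp_rot: [0.7, 0.105, -0.699, 0.105]
contact_force: [-0.9, 3.6, 5.5]
opening: 0.572
```

{"api": "drive_tool", "payload": {
  "steps": [
    [0, 0.1, 0, 0, 0],
    [0, 0.1, 0, 0, 0],
    [0, 0, 0, 0, 0]
  ]
}}

```text
time: 8.55
eef_pos: [0.5564, 0.0789, 0.0201]
tcp_rot: [0.7, 0.106, -0.699, 0.104]
contact_force: [-1.9, 8.7, 6.5]
opening: 0.571
```

{"api": "drive_tool", "payload": {
  "steps": [
    [0, 0.1, 0, 0, 0],
    [0, 0, 0, 0, 0]
  ]
}}

```text
time: 8.75
eef_pos: [0.5564, 0.0788, 0.0201]
tcp_rot: [0.7, 0.107, -0.699, 0.103]
contact_force: [-2.9, 11.8, 8.3]
opening: 0.577
```

Contact with the long rail (about 12 N). Next I'll slide toward the end rail.

{"api": "drive_tool", "payload": {
  "steps": [
    [0, -0.15, -0.4, 0, 0],
    [0, 0, -0.4, 0, 0],
    [0, 0, -0.1, 0, 0],
    [0, 0, -0.1, 0, 0],
    [0, 0, 0, 0, 0]
  ]
}}

```text
time: 9.25
eef_pos: [0.5625, 0.0808, 0.02]
tcp_rot: [-0.696, -0.106, 0.702, -0.105]
contact_force: [-13.0, 1.9, 16.7]
opening: 0.57
```

{"api": "drive_tool", "payload": {
  "steps": [
    [0, 0, -0.1, 0, 0],
    [0, 0, -0.1, 0, 0],
    [0, 0, 0, 0, 0]
  ]
}}

```text
time: 9.55
eef_pos: [0.5625, 0.0809, 0.02]
tcp_rot: [-0.694, -0.106, 0.704, -0.105]
contact_force: [-18.6, 0.4, 23.1]
opening: 0.572
```

{"api": "drive_tool", "payload": {
  "steps": [
    [0, 0, -0.1, 0, 0],
    [0, 0, -0.1, 0, 0],
    [0, 0, 0, 0, 0]
  ]
}}

```text
time: 9.85
eef_pos: [0.5627, 0.081, 0.0199]
tcp_rot: [-0.692, -0.106, 0.706, -0.106]
contact_force: [-22.8, -1.7, 25.2]
opening: 0.575
```

{"api": "drive_tool", "payload": {
  "steps": [
    [0, 0, 0.3, 0, 0],
    [0, 0.05, 0.1, 0, 0],
    [0, 0, 0, 0, 0.8],
    [0, 0, 0, 0, 0.8],
    [0, 0, 0, 0, 0.8],
    [0, 0, 0, 0, 0.8],
    [0, 0, 0, 0, 0.8]
  ]
}}

```text
time: 10.55
eef_pos: [0.5656, 0.0798, 0.0187]
tcp_rot: [-0.699, -0.105, 0.699, -0.105]
contact_force: [0.1, 0.2, 0.6]
opening: 0.802
```

{"api": "drive_tool", "payload": {
  "steps": [
    [-1, 0, 0, 0, 0.8],
    [-2, 0, 0, 0, 0.8],
    [-2, 0, 0, 0, 0.8],
    [-2, 0, 0, 0, 0.8],
    [-2, 0, 0, 0, 0.8],
    [0, 0, 2, 0, 0.8],
    [0, 0, 2, 0, 0],
    [0, 0, 2, 0, 0],
    [0, 0, 0, 0, 0],
    [0, 0, 0, 0, 0]
  ]
}}

```text
time: 11.55
eef_pos: [0.5088, 0.0623, 0.1098]
tcp_rot: [0.7, 0.105, -0.699, 0.105]
contact_force: [-0.2, -0.6, 0.4]
opening: 0.118
```

```bash
python3 -c "
from h import *
import json
x,y=fx(0,.06); plan(x,y,.03,-1.272); c=snap('wrist','pics/w4.png');t=snap('top','pics/top1.png')
json.dump({'w':c,'t':t},open('cal4.json','w'),default=lambda a:np.array(a).tolist())
L=lambda x,y,z:[*fx(x/1000,y/1000),z/1000]
for p in [(37.5,-25,38),(37.5,25,38),(-37.5,-25,38),(-37.5,25,38),(-58,47,10),(-58,-71,10),(78,47,10),(78,-71,10)]: print(p,proj(c,[L(*p)]).round(1),proj(t,[L(*p)]).round(1))"
```

```text
t 11.55 pos [0.5088 0.0623 0.1098] jawyaw -1.272 q6 1.196 toolx [ 0.002 -0.    -1.   ] F [-0.2 -0.6  0.4] op 0.118
shift cm [ 7.99 -6.21 -6.08] turn deg options [ -0. 180.]
(37.5, -25, 38) [[322.  57.]] [[330.9 193.8]]
(37.5, 25, 38) [[232.6  57.1]] [[304.9 202.4]]
(-37.5, -25, 38) [[318.  187.4]] [[344.5 232.7]]
(-37.5, 25, 38) [[237.8 187.5]] [[318.2 241.5]]
(-58, 47, 10) [[212.8 205.8]] [[309.8 257.1]]
(-58, -71, 10) [[377.4 205.6]] [[370.2 236.9]]
(78, 47, 10) [[199.2 -10.8]] [[286.5 188.3]]
(78, -71, 10) [[395.7 -11. ]] [[345.9 168.7]]
```

View pics/w4.png

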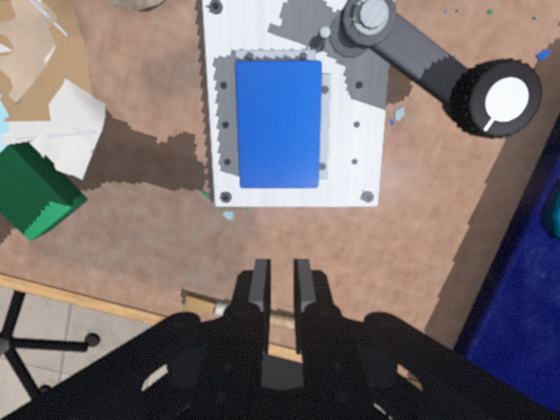

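The block's top corners are at (236,61), (321,60), (318,188) and (240,188), within about 4 px of the seated prediction. I'll confirm home by pushing gently with shut fingers from both open sides.

{"api": "drive_tool", "payload": {
  "steps": [
    [2, 0, 0, 0, 0],
    [2, 0, 0, 0, 0],
    [2, 0, 0, 0, 0],
    [1.6, 0, 0, 0, 0],
    [1, 0, 0, 0, 0],
    [0.2, 0, -0.4, 0, 0],
    [0, 0, -0.4, 0, 0],
    [0, 0, -0.2, 0, 0],
    [0, 0, 0, 0, 0]
  ]
}}

```text
time: 12.55
eef_pos: [0.5191, 0.0653, 0.0221]
tcp_rot: [0.7, 0.105, -0.698, 0.106]
contact_force: [0.3, -1.4, -0.1]
opening: 0.002
```

{"api": "drive_tool", "payload": {
  "steps": [
    [0, 0, -0.1, 0, 0],
    [0, 0, -0.1, 0, 0],
    [0, 0, 0, 0, 0]
  ]
}}

```text
time: 12.85
eef_pos: [0.5198, 0.0659, 0.0212]
tcp_rot: [0.699, 0.105, -0.699, 0.105]
contact_force: [-0.0, 0.0, 0.2]
opening: 0.002
```

{"api": "drive_tool", "payload": {
  "steps": [
    [0, 0, -0.1, 0, 0],
    [0, 0, -0.1, 0, 0],
    [0, 0, 0, 0, 0]
  ]
}}

```text
time: 13.15
eef_pos: [0.52, 0.0662, 0.0207]
tcp_rot: [-0.698, -0.105, 0.701, -0.105]
contact_force: [-4.3, -2.4, 3.6]
opening: -0.005
```

{"api": "drive_tool", "payload": {
  "steps": [
    [0, 0, -0.1, 0, 0],
    [0, 0, -0.1, 0, 0],
    [0, 0, 0, 0, 0]
  ]
}}

```text
time: 13.45
eef_pos: [0.52, 0.0663, 0.0204]
tcp_rot: [-0.696, -0.106, 0.703, -0.106]
contact_force: [-10.4, -4.3, 7.1]
opening: -0.007
```

{"api": "drive_tool", "payload": {
  "steps": [
    [0, 0, -0.1, 0, 0],
    [0, 0, -0.1, 0, 0],
    [0, 0, 0, 0, 0]
  ]
}}

```text
time: 13.75
eef_pos: [0.52, 0.0664, 0.0203]
tcp_rot: [-0.693, -0.106, 0.705, -0.106]
contact_force: [-14.6, -6.9, 12.8]
opening: 0.002
```

{"api": "drive_tool", "payload": {
  "steps": [
    [0, 0, 1.2, 0, 0],
    [0, 0, 1.3, 0, 0],
    [0, -2, 0, 0, 0],
    [0, -2, 0, 0, 0],
    [0, -2, 0, 0, 0],
    [0, 0, -2, 0, 0],
    [0, 0, -2, 0, 0],
    [0, 0, -1.7, 0, 0],
    [0, 0.5, 0, 0, 0],
    [0, 0, 0, 0, 0]
  ]
}}

```text
time: 14.75
eef_pos: [0.5396, 0.1292, 0.0208]
tcp_rot: [-0.699, -0.105, 0.699, -0.105]
contact_force: [0.3, -0.5, 0.2]
opening: -0.001
```

```bash
python3 -c "
from h import *
x,y=fx(0,.04); plan(x,y,.022,-1.272)"
```

```text
t 14.75 pos [0.5396 0.1292 0.0208] jawyaw -1.272 q6 1.324 toolx [-0. -0. -1.] F [ 0.3 -0.5  0.2] op -0.001
shift cm [-0.12  1.29 -1.17] turn deg options [ -0. 180.]
```

{"api": "drive_tool", "payload": {
  "steps": [
    [0, 0, -1.2, 0, 0],
    [0, 0.5, 0, 0, 0],
    [0, 0.5, 0, 0, 0],
    [0, 0.2, 0, 0, 0],
    [0, 0.1, 0, 0, 0],
    [0, 0, 0, 0, 0]
  ]
}}

```text
time: 15.35
eef_pos: [0.5548, 0.1205, 0.0209]
tcp_rot: [-0.699, -0.105, 0.699, -0.105]
contact_force: [-0.4, 0.1, 0.1]
opening: -0.002
```

{"api": "drive_tool", "payload": {
  "steps": [
    [0, 0.2, 0, 0, 0],
    [0, 0.1, 0, 0, 0],
    [0, 0, 0, 0, 0]
  ]
}}

```text
time: 15.65
eef_pos: [0.5553, 0.119, 0.021]
tcp_rot: [-0.699, -0.106, 0.7, -0.104]
contact_force: [-1.6, 5.0, 1.3]
opening: -0.003
```

{"api": "drive_tool", "payload": {
  "steps": [
    [0, 0.1, 0, 0, 0],
    [0, 0.1, 0, 0, 0],
    [0, 0, 0, 0, 0]
  ]
}}

```text
time: 15.95
eef_pos: [0.5554, 0.1188, 0.0213]
tcp_rot: [-0.699, -0.107, 0.7, -0.103]
contact_force: [-3.4, 10.9, 3.5]
opening: -0.001
```

Both rails resist at 11–16 N without motion, so the block is home. Next I'll back off, and check how close the black overhead object on the right (lamp head) is to the knob's working space.

{"api": "drive_tool", "payload": {
  "steps": [
    [0, -0.5, 0, 0, 0],
    [0, -1, 0, 0, 0],
    [-2, 0, 0, 0, 0.6],
    [-3, 0, 0, 0, 0.6],
    [-3, 0, 0, 0, 0.6],
    [-3, 0, 0, 0, 0.6],
    [-2, 0, 0, 0, 0.6],
    [0, 0, 0, 0, 0.6]
  ]
}}

```text
time: 16.75
eef_pos: [0.5544, 0.1305, 0.1549]
tcp_rot: [0.702, 0.105, -0.696, 0.106]
contact_force: [-0.0, -0.3, -0.3]
opening: 0.598
```

```bash
python3 -c "
from h import *
import json
c=json.load(open('cal.json'))
for tp in [(458,240),(500,240),(550,240)]:
  for sp in [(318,140),(330,110),(340,85)]:
    f=lambda n,p:(np.array(c[n]['eye']),ray(c[n],*p,-1)-np.array(c[n]['eye']))
    a,u=f('top',tp);b,v=f('side',sp);u/=np.linalg.norm(u);v/=np.linalg.norm(v)
    s=np.linalg.lstsq(np.c_[u,-v],b-a,rcond=None)[0];P,Q=a+s[0]*u,b+s[1]*v
    print(tp,sp,((P+Q)/2).round(3),np.linalg.norm(P-Q).round(3))
plan(.613,-.013,.13,-.277)"
```

```text
(458, 240) (318, 140) [ 0.511 -0.106  0.192] 0.006
(458, 240) (330, 110) [ 0.494 -0.078  0.278] 0.013
(458, 240) (340, 85) [ 0.482 -0.058  0.341] 0.027
(500, 240) (318, 140) [ 0.513 -0.177  0.171] 0.01
(500, 240) (330, 110) [ 0.495 -0.139  0.264] 0.011
(500, 240) (340, 85) [ 0.482 -0.112  0.333] 0.026
(550, 240) (318, 140) [ 0.516 -0.266  0.144] 0.015
(550, 240) (330, 110) [ 0.497 -0.215  0.248] 0.008
(550, 240) (340, 85) [ 0.483 -0.177  0.322] 0.024
t 16.75 pos [0.5544 0.1305 0.1549] jawyaw -1.272 q6 1.325 toolx [ 0.008 -0.    -1.   ] F [-0.  -0.3 -0.3] op 0.598
shift cm [ 2.54 15.43 -1.35] turn deg options [-57. 123.]
```

```bash
python3 -c "
from h import *
import json
t=snap('top','pics/top2.png');s=snap('side','pics/side2.png')
c4=json.load(open('cal4.json'))['w']; print(proj(c4,[[.511,-.106,.192],[.494,-.078,.278],[.515,-.2,.15]]))
a=cv2.resize(cv2.imread('pics/top2.png')[130:300,280:560],None,fx=2,fy=2)
b=cv2.resize(cv2.imread('pics/side2.png')[20:270,200:400],None,fx=1.2*2,fy=2.4)
o=np.zeros((600,800,3),np.uint8);a=cv2.resize(a,(400,243));b=cv2.resize(b,(400,500));o[:243,:400]=a;o[:500,400:]=b
o[250:550,:400]=cv2.resize(cv2.imread('pics/top2.png'),(400,300))
cv2.imwrite('pics/comp.png',o)"
```

```text
[[ 885.22266616  583.88215668]
 [3431.12441812 3459.93937813]
 [ 910.20936771  483.37518789]]
```

View pics/comp.png

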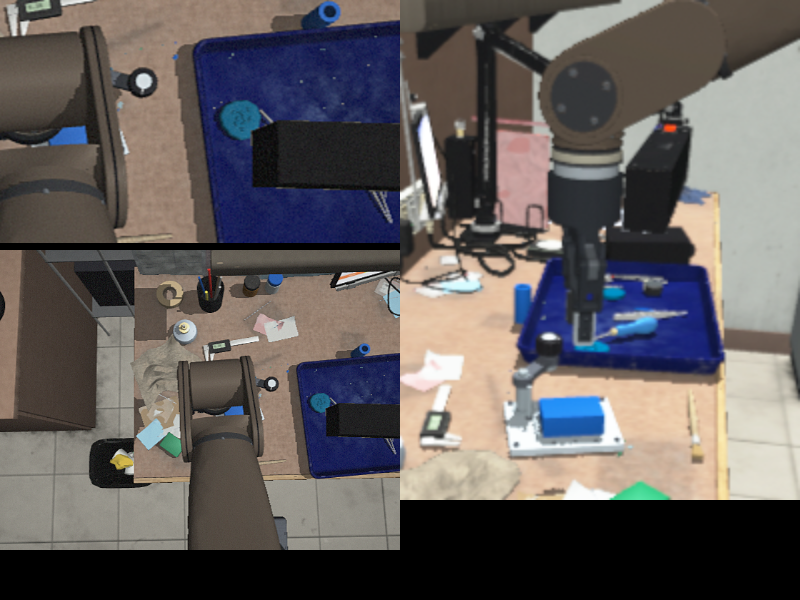

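The side view shows the black box (orig. about (312–345, 82–132)) close to where the forearm may pass. I'll enlarge it before going there.

```bash
python3 -c "
from h import *
a=cv2.imread('pics/top0.png')[200:280,440:560];b=cv2.imread('pics/side0.png')[65:175,255:375]
o=np.zeros((600,800,3),np.uint8)
g=lambda i:np.clip((i/255.)**.5*255,0,255).astype(np.uint8)
o[:267,:400]=cv2.resize(g(a),(400,267),interpolation=2)
b=cv2.resize(g(b),(400,367),interpolation=2);o[:367,400:]=b
cv2.imwrite('pics/lamp.png',o)"
```

```text
(no output)
```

View pics/lamp.png

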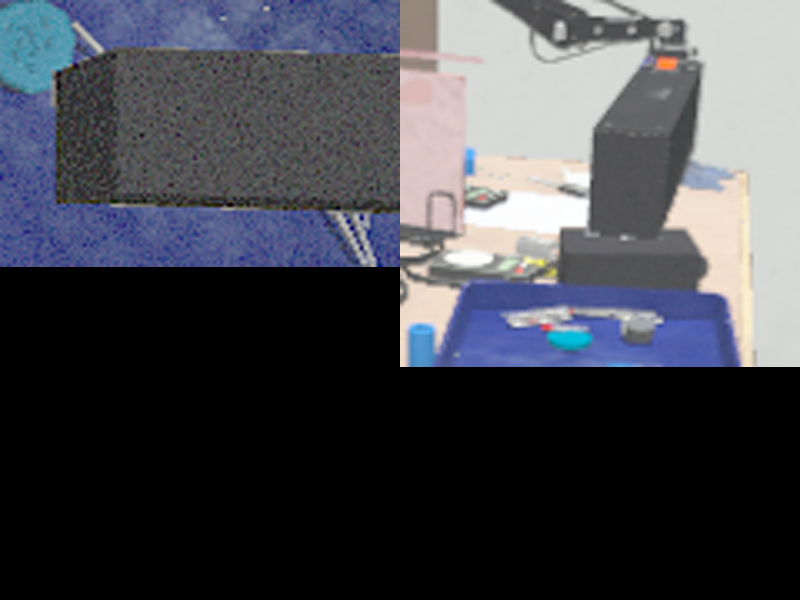

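```bash
python3 -c "
from h import *
import json
c=json.load(open('cal.json'))
for tp,sp in [((474.5,214.4),(313,104)),((456.5,222.5),(312.6,133.4)),((456.5,261),(333,135.5)),((475,261),(335.4,105.5))]:
    f=lambda n,p:(np.array(c[n]['eye']),ray(c[n],*p,-1)-np.array(c[n]['eye']))
    a,u=f('top',tp);b,v=f('side',sp);u/=np.linalg.norm(u);v/=np.linalg.norm(v)
    s=np.linalg.lstsq(np.c_[u,-v],b-a,rcond=None)[0];P,Q=a+s[0]*u,b+s[1]*v
    print(tp,sp,((P+Q)/2).round(3),np.linalg.norm(P-Q).round(3))
print(readout.get_state()['qpos'])
"
```

```text
(474.5, 214.4) (313, 104) [ 0.533 -0.1    0.285] 0.002
(456.5, 222.5) (312.6, 133.4) [ 0.53  -0.099  0.21 ] 0.004
(456.5, 261) (333, 135.5) [ 0.476 -0.096  0.209] 0.001
(475, 261) (335.4, 105.5) [ 0.474 -0.096  0.285] 0.004
[ 5.31502087e-02  1.31252881e-01  1.91347895e+00 -3.61505216e-04
  1.09676562e+00  1.32515449e+00]
```

```bash
python3 -c "
from h import *
import json
c=json.load(open('cal.json'))['side']
def ry(u,v,y):
    e=np.array(c['eye']);d=ray(c,u,v,-1)-e; return (e+d*(y-e[1])/d[1]).round(3)
# comp px -> orig
o=lambda a,b:(200+(a-400)/2,20+b/2)
for nm,p in [('disc c',(585,95)),('disc bottom',(583,140)),('forearm low',(640,122)),('forearm low2',(715,75)),('tip',(588,345)),('flange top',(585,155)),('flange bot',(585,215)),('flange L',(549,190)),('flange R',(622,190))]:
    print(nm,[ry(*o(*p),y) for y in (.19,.13,.08)])
t=json.load(open('cal.json'))['top']
for u in (256,262,345,357,367):
    print(u,[ray(t,u,200,z).round(3) for z in (.4,.46)])
"
```

```text
disc c [array([0.547, 0.19 , 0.403]), array([0.555, 0.13 , 0.396]), array([0.562, 0.08 , 0.39 ])]
disc bottom [array([0.547, 0.19 , 0.366]), array([0.556, 0.13 , 0.356]), array([0.563, 0.08 , 0.347])]
forearm low [array([0.498, 0.19 , 0.384]), array([0.502, 0.13 , 0.375]), array([0.506, 0.08 , 0.367])]
forearm low2 [array([0.439, 0.19 , 0.423]), array([0.438, 0.13 , 0.418]), array([0.437, 0.08 , 0.413])]
tip [array([0.535, 0.19 , 0.169]), array([0.542, 0.13 , 0.142]), array([0.548, 0.08 , 0.119])]
flange top [array([0.545, 0.19 , 0.354]), array([0.553, 0.13 , 0.342]), array([0.56 , 0.08 , 0.333])]
flange bot [array([0.543, 0.19 , 0.3  ]), array([0.551, 0.13 , 0.284]), array([0.558, 0.08 , 0.27 ])]
flange L [array([0.577, 0.19 , 0.321]), array([0.588, 0.13 , 0.307]), array([0.597, 0.08 , 0.295])]
flange R [array([0.51 , 0.19 , 0.325]), array([0.515, 0.13 , 0.311]), array([0.52 , 0.08 , 0.299])]
256 [array([0.541, 0.182, 0.4  ]), array([0.531, 0.178, 0.46 ])]
262 [array([0.541, 0.175, 0.4  ]), array([0.531, 0.172, 0.46 ])]
345 [array([0.538, 0.083, 0.4  ]), array([0.529, 0.089, 0.46 ])]
357 [array([0.538, 0.07 , 0.4  ]), array([0.528, 0.077, 0.46 ])]
367 [array([0.538, 0.058, 0.4  ]), array([0.528, 0.067, 0.46 ])]
```

The lamp box spans x 0.474–0.533, y < -0.098, z 0.21–0.285. The forearm should clear it by about 3 cm in y at the knob, and it rides higher too. I'll go to the knob.

{"api": "drive_tool", "payload": {
  "steps": [
    [0, 1.5, -0.1, 0, 0.65],
    [0, 2, -0.2, 0, 0.65],
    [0, 2, -0.2, 0, 0.65],
    [0, 2, -0.2, 0, 0.65],
    [0, 2, -0.2, 0, 0.65],
    [0, 2, -0.2, 0, 0.65],
    [0, 2, -0.2, 0, 0.65],
    [0, 1.9, 0, 0, 0.65],
    [0, 0, 0, -8.5, 0.65],
    [0, 0, 0, -8.5, 0.65]
  ]
}}

```text
time: 17.85
eef_pos: [0.6101, -0.0147, 0.1506]
tcp_rot: [-0.675, -0.209, 0.676, -0.209]
contact_force: [0.1, 0.2, -1.2]
opening: 0.651
```

{"api": "drive_tool", "payload": {
  "steps": [
    [0, 0, 0, -8.5, 0.65],
    [0, 0, 0, -8.5, 0.65],
    [0, 0, 0, -8.5, 0.65],
    [0, 0, 0, -8.5, 0.65],
    [0, 0, 0, -6, 0.65],
    [0, 0, 0, 0, 0.65]
  ]
}}

```text
time: 18.45
eef_pos: [0.6099, -0.0138, 0.1507]
tcp_rot: [-0.564, -0.426, 0.564, -0.426]
contact_force: [-0.7, -0.2, 0.8]
opening: 0.648
```

```bash
python3 -c "
from h import *
plan(.613,-.013,.062,-.277); c=snap('wrist','pics/w5.png'); print(proj(c,[[.613,-.013,.084],[.633,.056,.067]]))"
```

```text
t 18.45 pos [ 0.6099 -0.0138  0.1507] jawyaw -0.277 q6 0.089 toolx [-0. -0. -1.] F [-0.7 -0.2  0.8] op 0.648
shift cm [ 8.87  0.28 -0.16] turn deg options [ -0. 180.]
[[286.77910705 222.82182453]
 [287.34560934 102.96675902]]
```

View pics/w5.png

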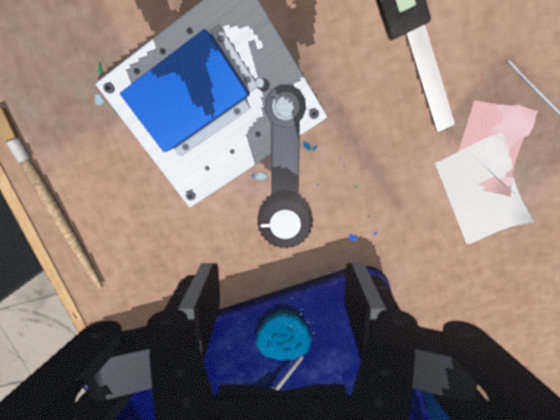

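Knob top at (285,221), predicted (287,223); post nut at (286,104), predicted (287,103). The jaws are square across the bar. I'll go down around the knob and swing.

{"api": "drive_tool", "payload": {
  "steps": [
    [1.5, 0.1, -0.1, 0, 0.65],
    [2, 0.1, 0, 0, 0.65],
    [2, 0, 0, 0, 0.65],
    [1.5, 0, 0, 0, 0.65],
    [1.2, 0, 0, 0, 0.65],
    [0.6, 0, 0, 0, 0.65],
    [0, 0, 0, 0, 0.65]
  ]
}}

```text
time: 19.2
eef_pos: [0.6115, -0.0126, 0.0619]
tcp_rot: [-0.564, -0.427, 0.565, -0.426]
contact_force: [-0.4, 0.4, 0.3]
opening: 0.65
```

{"api": "drive_tool", "payload": {
  "steps": [
    [0, -0.742, -0.039, 6, 0.65],
    [0, -0.742, -0.039, 6, 0.65],
    [0, -0.742, -0.039, 6, 0.65],
    [0, -0.742, -0.039, 6, 0.65],
    [0, 0, 0, 0, 0.65]
  ]
}}

```text
time: 19.7
eef_pos: [0.5866, 0.0011, 0.0643]
tcp_rot: [0.641, 0.299, -0.64, 0.3]
contact_force: [0.8, -0.2, 0.1]
opening: 0.649
```

```bash
cat >> h.py <<'E'
def polar():
    s=readout.get_state(); P=fx(.055,-.045); d=s['eef_pos'][:2]-P
    a=np.arctan2(d[1],d[0]); q=R.from_quat(s['tcp_rot']); ty=q.apply([0,1,0]); tz=q.apply([0,0,1])
    cl=FY+np.arctan2(.045,-.055)
    print('t',round(s['time'],2),'R mm',round(np.hypot(*d)*1e3,1),'deg to closed',round(np.degrees((a-cl+np.pi)%(2*np.pi)-np.pi),1),'jaw',round(np.arctan2(ty[1],ty[0]),3),'z',s['eef_pos'][2].round(4))
    f=s['contact_force']; print('F along tool y,z,up',round(f@ty,1),round(f@tz,1),f[2].round(1),'Mz',s['wrist_torque'].round(3),'q',s['qpos'].round(2),'op',round(s['opening'],3))
E
python3 -c "
from h import *
polar()"
```

```text
t 19.7 R mm 70.8 deg to closed 72.1 jaw -0.695 z 0.0643
F along tool y,z,up 0.7 -0.4 0.1 Mz [-0.013 -0.032 -0.01 ] q [-0.17  0.29  1.91 -0.    0.94  0.52] op 0.649
```

{"api": "drive_tool", "payload": {
  "steps": [
    [0.1, -0.742, -0.039, 6, 0.65],
    [0.1, -0.742, -0.039, 6, 0.65],
    [0, -0.742, -0.039, 6, 0.65],
    [0, -0.742, -0.039, 6, 0.65],
    [0, -0.742, -0.039, 6, 0.65],
    [0, -0.742, -0.039, 6, 0.65]
  ]
}}

```text
time: 20.3
eef_pos: [0.5644, 0.0372, 0.063]
tcp_rot: [0.703, 0.085, -0.701, 0.087]
contact_force: [0.0, -3.5, 2.7]
opening: 0.648
```

```bash
python3 -c "
from h import *
polar(); snap('wrist','pics/w6.png')"
```

```text
t 20.3 R mm 70.2 deg to closed 37.1 jaw -1.326 z 0.063
F along tool y,z,up 3.4 0.8 2.7 Mz [-0.634  0.029 -0.013] q [-0.11  0.25  1.96 -0.    0.93  1.21] op 0.648
```

View pics/w6.png

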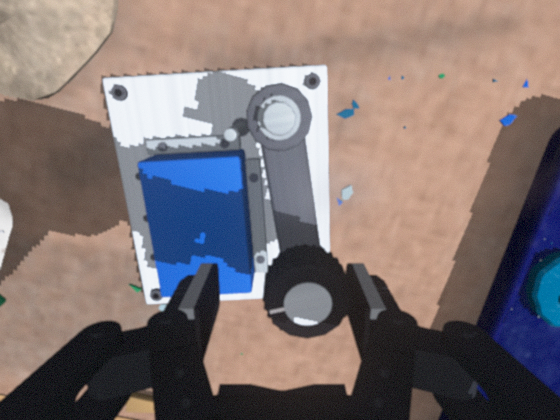

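The picture shows the knob at (305,300) being pushed by the right pad, with the block undisturbed. I'll continue the swing.

{"api": "drive_tool", "payload": {
  "steps": [
    [0, -0.742, -0.039, 6, 0.65],
    [0, -0.742, -0.039, 6, 0.65],
    [0, -0.742, -0.039, 6, 0.65],
    [0, -0.742, -0.039, 6, 0.65],
    [0, -0.742, -0.039, 6, 0.65],
    [0, -0.62, -0.03, 5, 0.65]
  ]
}}

```text
time: 20.95
eef_pos: [0.5661, 0.0804, 0.0622]
tcp_rot: [0.696, -0.128, -0.695, -0.128]
contact_force: [0.7, -3.4, 2.4]
opening: 0.65
```

{"api": "drive_tool", "payload": {
  "steps": [
    [0, -0.37, -0.01, 3, 0.65],
    [0, -0.25, 0, 2, 0.65],
    [0, 0, 0, 0, 0.65]
  ]
}}

```text
time: 21.25
eef_pos: [0.5684, 0.0864, 0.0618]
tcp_rot: [0.69, -0.157, -0.689, -0.157]
contact_force: [0.1, -1.0, 0.7]
opening: 0.654
```

```bash
python3 -c "
from h import *
polar()"
```

```text
t 21.25 R mm 71.0 deg to closed -3.8 jaw -2.019 z 0.0618
F along tool y,z,up 0.9 -0.5 0.7 Mz [-0.147  0.054  0.005] q [-0.03  0.27  1.94 -0.    0.93  1.99] op 0.654
```

{"api": "drive_tool", "payload": {
  "steps": [
    [0, -0.15, 0, 0, 0.65],
    [0, -0.15, 0, 0, 0.65],
    [0, -0.1, 0, 0, 0.65],
    [0, 0, 0, 0, 0.65]
  ]
}}

```text
time: 21.65
eef_pos: [0.5691, 0.0903, 0.0608]
tcp_rot: [-0.689, 0.158, 0.69, 0.158]
contact_force: [-2.1, -3.1, 0.8]
opening: 0.649
```

{"api": "drive_tool", "payload": {
  "steps": [
    [0, -0.1, 0, 0, 0.65],
    [0, -0.1, 0, 0, 0.65],
    [0, 0, 0, 0, 0.65]
  ]
}}

```text
time: 21.95
eef_pos: [0.5695, 0.0916, 0.0607]
tcp_rot: [-0.689, 0.159, 0.69, 0.158]
contact_force: [-4.0, -4.1, 3.3]
opening: 0.649
```

```bash
python3 -c "
from h import *
polar()"
```

```text
t 21.95 R mm 72.5 deg to closed -7.9 jaw -2.022 z 0.0607
F along tool y,z,up 5.4 1.8 3.3 Mz [-0.656  0.566 -0.027] q [-0.02  0.27  1.93 -0.    0.94  2.01] op 0.649
```

{"api": "drive_tool", "payload": {
  "steps": [
    [0, -0.1, 0, 0, 0.65],
    [0, -0.1, 0, 0, 0.65],
    [0, 0, 0, 0, 0.65]
  ]
}}

```text
time: 22.25
eef_pos: [0.5697, 0.092, 0.0606]
tcp_rot: [-0.688, 0.16, 0.691, 0.156]
contact_force: [-6.4, -9.0, 4.1]
opening: 0.651
```

{"api": "drive_tool", "payload": {
  "steps": [
    [0, -0.1, 0, 0, 0.65],
    [0, -0.1, 0, 0, 0.65],
    [0, 0, 0, 0, 0.65]
  ]
}}

```text
time: 22.55
eef_pos: [0.5698, 0.0925, 0.0606]
tcp_rot: [-0.687, 0.16, 0.691, 0.154]
contact_force: [-9.0, -13.0, 6.9]
opening: 0.652
```

```bash
python3 -c "
from h import *
polar()"
```

```text
t 22.55 R mm 72.7 deg to closed -8.6 jaw -2.02 z 0.0606
F along tool y,z,up 15.6 2.5 6.9 Mz [-2.152  1.377  0.006] q [-0.01  0.28  1.93 -0.01  0.94  2.01] op 0.652
```

The arm is on its stop (15 N, no further motion, offset consistent). Now I'll re-centre, lift and unwind the wrist for a long clockwise turn.

{"api": "drive_tool", "payload": {
  "steps": [
    [0, 0.6, 0, 0, 0.65],
    [0, 0.7, 0, 0, 0.65],
    [-1.5, 0, 0, 0, 0.65],
    [-2.5, 0, 0, 0, 0.65],
    [0, 0, 0, -8.5, 0.65],
    [0, 0, 0, -8.5, 0.65],
    [0, 0, 0, -8.5, 0.65],
    [0, 0, 0, -8.5, 0.65],
    [0, 0, 0, -8.5, 0.65],
    [0, 0, 0, -8.5, 0.65]
  ]
}}

```text
time: 23.55
eef_pos: [0.5672, 0.0846, 0.1024]
tcp_rot: [0.691, 0.156, -0.689, 0.156]
contact_force: [-0.5, -0.2, -0.4]
opening: 0.65
```

{"api": "drive_tool", "payload": {
  "steps": [
    [0, 0, 0, -8.5, 0.65],
    [0, 0, 0, -8.5, 0.65],
    [0, 0, 0, -8.5, 0.65],
    [0, 0, 0, -8.5, 0.65],
    [0, 0, 0, -8.5, 0.65],
    [0, 0, 0, -8.5, 0.65],
    [0, 0, 0, -8.5, 0.65],
    [0, 0, 0, -8.5, 0.65],
    [0, 0, 0, -8.5, 0.65],
    [0, 0, 0, -8.5, 0.65]
  ]
}}

```text
time: 24.55
eef_pos: [0.5672, 0.0846, 0.1024]
tcp_rot: [0.404, 0.58, -0.402, 0.582]
contact_force: [-0.3, -0.3, 0.4]
opening: 0.651
```

{"api": "drive_tool", "payload": {
  "steps": [
    [0, 0, 0, -8.5, 0.65],
    [0, 0, 0, -8.5, 0.65],
    [0, 0, 0, -8.5, 0.65],
    [0, 0, 0, 0, 0.65]
  ]
}}

```text
time: 24.95
eef_pos: [0.5671, 0.0845, 0.1023]
tcp_rot: [0.268, 0.654, -0.266, 0.655]
contact_force: [-0.9, 0.3, 0.5]
opening: 0.65
```

```bash
python3 -c "
from h import *
polar(); plan(.566,.0825,.064,0); c=snap('wrist','pics/w7.png'); print(proj(c,[[.5664,.0821,.084]]))"
```

```text
t 24.95 R mm 71.4 deg to closed -2.0 jaw 0.796 z 0.1023
F along tool y,z,up -0.4 -0.8 0.5 Mz [ 0.007 -0.009  0.002] q [-0.03  0.21  1.93  0.    1.01 -0.83] op 0.65
t 24.95 pos [0.5671 0.0845 0.1023] jawyaw 0.796 q6 -0.826 toolx [ 0.002  0.001 -1.   ] F [-0.9  0.3  0.5] op 0.65
shift cm [ 3.83 -0.23  0.06] turn deg options [  45.6 -134.4]
[[278.96460646 262.1698649 ]]
```

View pics/w7.png

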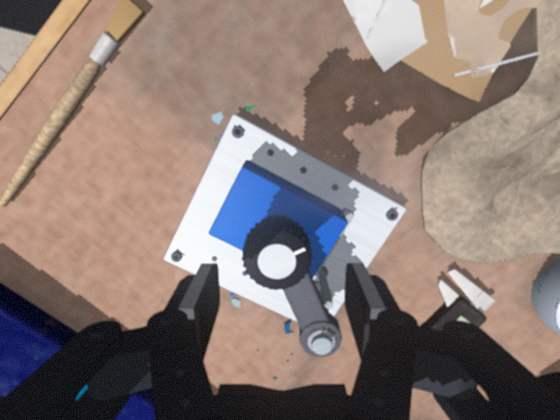

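The knob disc centre is at (278,262), predicted (279,262), so the knob is over the nest with the block still seated. I'll descend and grip.

{"api": "drive_tool", "payload": {
  "steps": [
    [1, -0.2, 0.1, 0, 0.65],
    [1.5, 0, 0, 0, 0.65],
    [1.5, 0, 0, 0, 0.65],
    [0, 0, 0, 0, 0.65]
  ]
}}

```text
time: 25.4
eef_pos: [0.5628, 0.0819, 0.057]
tcp_rot: [0.266, 0.657, -0.268, 0.652]
contact_force: [-1.6, 0.5, -0.5]
opening: 0.648
```

{"api": "drive_tool", "payload": {
  "force": 40,
  "steps": [
    [0, 0, 0, 0, 0.3],
    [0, 0, 0, 0, 0.3],
    [0, 0, 0, 0, 0.3],
    [0, 0, 0, 0, 0.3],
    [0, 0, 0, 0, 0.3]
  ]
}}

```text
time: 25.9
eef_pos: [0.5655, 0.0819, 0.0608]
tcp_rot: [0.267, 0.655, -0.267, 0.655]
contact_force: [1.6, 1.0, -4.6]
opening: 0.407
```

```bash
python3 -c "
from h import *
polar(); plan(.5664,.0822,.062,0)"
```

```text
t 25.9 R mm 71.8 deg to closed 0.4 jaw 0.796 z 0.0608
F along tool y,z,up 1.8 0.4 -4.6 Mz [ 0.069 -0.127  0.056] q [-0.03  0.26  1.95  0.    0.93 -0.83] op 0.407
t 25.9 pos [0.5655 0.0819 0.0608] jawyaw 0.796 q6 -0.83 toolx [ 0.  0. -1.] F [ 1.6  1.  -4.6] op 0.407
shift cm [-0.12  0.08  0.04] turn deg options [  45.6 -134.4]
```

{"api": "drive_tool", "payload": {
  "steps": [
    [0, 0, 0, 6, 0.3],
    [0, 0, 0, 6, 0.3],
    [0, 0, 0, 6, 0.3]
  ]
}}

```text
time: 26.2
eef_pos: [0.5655, 0.082, 0.0608]
tcp_rot: [0.368, 0.604, -0.367, 0.604]
contact_force: [1.5, 0.6, -4.6]
opening: 0.403
```

```bash
python3 -c "
from h import *
polar()"
```

```text
t 26.2 R mm 71.8 deg to closed 0.3 jaw 0.478 z 0.0608
F along tool y,z,up 1.7 0.1 -4.6 Mz [ 0.179 -0.22   0.13 ] q [-0.03  0.26  1.95  0.    0.93 -0.51] op 0.403
```

{"api": "drive_tool", "payload": {
  "steps": [
    [0, 0, 0, 4, 0.3],
    [0, 0, 0, 4, 0.3],
    [0, 0, 0, 4, 0.3]
  ]
}}

```text
time: 26.5
eef_pos: [0.5656, 0.082, 0.0608]
tcp_rot: [0.428, 0.563, -0.428, 0.563]
contact_force: [1.1, 1.9, -5.5]
opening: 0.404
```

```bash
python3 -c "
from h import *
polar()"
```

```text
t 26.5 R mm 71.8 deg to closed 0.3 jaw 0.27 z 0.0608
F along tool y,z,up 1.6 -1.5 -5.5 Mz [ 0.173 -0.153  0.118] q [-0.03  0.26  1.95  0.    0.93 -0.3 ] op 0.404
```

{"api": "drive_tool", "payload": {
  "steps": [
    [0, 0, 0, 4, 0.3],
    [0, 0, 0, 4, 0.3]
  ]
}}

```text
time: 26.7
eef_pos: [0.5656, 0.082, 0.0608]
tcp_rot: [0.467, 0.531, -0.466, 0.532]
contact_force: [1.3, 1.6, -5.9]
opening: 0.41
```

```bash
python3 -c "
from h import *
polar()"
```

```text
t 26.7 R mm 71.7 deg to closed 0.3 jaw 0.13 z 0.0608
F along tool y,z,up 1.5 -1.5 -5.9 Mz [ 0.155 -0.187  0.123] q [-0.03  0.26  1.95  0.    0.93 -0.16] op 0.41
```

{"api": "drive_tool", "payload": {
  "steps": [
    [0, 0, 0, 5, 0.3],
    [0, 0, 0, 5, 0.3]
  ]
}}

```text
time: 26.9
eef_pos: [0.5657, 0.082, 0.0609]
tcp_rot: [0.511, 0.489, -0.511, 0.489]
contact_force: [0.5, 0.8, -5.0]
opening: 0.412
```

```bash
python3 -c "
from h import *
polar()"
```

```text
t 26.9 R mm 71.7 deg to closed 0.3 jaw -0.045 z 0.0609
F along tool y,z,up 0.5 -0.8 -5.0 Mz [ 0.228 -0.174  0.113] q [-0.03  0.26  1.95  0.    0.93  0.01] op 0.412
```

{"api": "drive_tool", "payload": {
  "steps": [
    [0, 0, 0, 5, 0.3],
    [0, 0, 0, 5, 0.3]
  ]
}}

```text
time: 27.1
eef_pos: [0.5658, 0.082, 0.061]
tcp_rot: [0.552, 0.442, -0.551, 0.442]
contact_force: [1.5, 1.1, -4.9]
opening: 0.404
```

```bash
python3 -c "
from h import *
polar()"
```

```text
t 27.1 R mm 71.6 deg to closed 0.3 jaw -0.219 z 0.061
F along tool y,z,up 1.2 -1.4 -4.9 Mz [ 0.26  -0.164  0.243] q [-0.03  0.26  1.95  0.    0.93  0.19] op 0.404
```

```bash
python3 -c "
from h import *
for i in range(3): read_camera('wrist'); print(readout.get_state()['wrist_torque'][2], readout.get_state()['qpos'][5])"
```

```text
0.010816645996882892 0.18775996596573394
-0.06516753201011104 0.1824218064749062
-0.07161948328241824 0.1810122695375158
```

{"api": "drive_tool", "payload": {
  "steps": [
    [0, 0, 0, 3, 0.3]
  ]
}}

```text
time: 27.35
eef_pos: [0.5658, 0.082, 0.061]
tcp_rot: [0.562, 0.429, -0.562, 0.429]
contact_force: [2.3, 2.1, -3.8]
opening: 0.409
```

```bash
python3 -c "
from h import *
polar()
for i in range(3): read_camera('wrist'); print(readout.get_state()['wrist_torque'][2], readout.get_state()['qpos'][5])"
```

```text
t 27.35 R mm 71.6 deg to closed 0.3 jaw -0.267 z 0.061
F along tool y,z,up 1.7 -2.6 -3.8 Mz [ 0.291 -0.196  0.183] q [-0.03  0.26  1.95  0.    0.93  0.23] op 0.409
0.0716201245003098 0.2357492004331437
0.03174571142867914 0.23311971062934442
0.0010191579840876479 0.23281816999735871
```

{"api": "drive_tool", "payload": {
  "steps": [
    [0, 0, 0, 1.5, 0.3],
    [0, 0, 0, 1.5, 0.3]
  ]
}}

```text
time: 27.7
eef_pos: [0.5658, 0.0819, 0.061]
tcp_rot: [0.574, 0.413, -0.573, 0.414]
contact_force: [3.0, 0.9, -4.9]
opening: 0.404
```

```bash
python3 -c "
from h import *
polar()"
```

```text
t 27.7 R mm 71.6 deg to closed 0.3 jaw -0.322 z 0.061
F along tool y,z,up 2.6 -1.8 -4.9 Mz [ 0.397 -0.233  0.192] q [-0.03  0.26  1.95  0.    0.93  0.29] op 0.404
```

{"api": "drive_tool", "payload": {
  "steps": [
    [0, 0, 0, 1, 0.3],
    [0, 0, 0, 1, 0.3]
  ]
}}

```text
time: 27.9
eef_pos: [0.5658, 0.0819, 0.0611]
tcp_rot: [0.581, 0.403, -0.581, 0.403]
contact_force: [2.3, 2.0, -4.9]
opening: 0.407
```

```bash
python3 -c "
from h import *
polar()"
```

```text
t 27.9 R mm 71.6 deg to closed 0.3 jaw -0.357 z 0.0611
F along tool y,z,up 1.4 -2.7 -4.9 Mz [ 0.41  -0.3    0.198] q [-0.03  0.26  1.95  0.    0.93  0.32] op 0.407
```

{"api": "drive_tool", "payload": {
  "steps": [
    [0, 0, 0, 1, 0.3]
  ]
}}

```text
time: 28.0
eef_pos: [0.5658, 0.0819, 0.0611]
tcp_rot: [0.584, 0.398, -0.584, 0.398]
contact_force: [2.0, 1.7, -3.7]
opening: 0.407
```

```bash
python3 -c "
from h import *
polar()"
```

```text
t 28.0 R mm 71.6 deg to closed 0.3 jaw -0.374 z 0.0611
F along tool y,z,up 1.2 -2.4 -3.7 Mz [ 0.491 -0.287  0.262] q [-0.03  0.26  1.95  0.    0.93  0.34] op 0.407
```

{"api": "drive_tool", "payload": {
  "steps": [
    [0, 0, 0, 1, 0.3]
  ]
}}

```text
time: 28.1
eef_pos: [0.5658, 0.0819, 0.0611]
tcp_rot: [0.588, 0.393, -0.588, 0.393]
contact_force: [3.3, 2.6, -4.6]
opening: 0.409
```

```bash
python3 -c "
from h import *
polar()"
```

```text
t 28.1 R mm 71.6 deg to closed 0.3 jaw -0.392 z 0.0611
F along tool y,z,up 2.1 -3.7 -4.6 Mz [ 0.471 -0.329  0.228] q [-0.03  0.26  1.95  0.    0.93  0.36] op 0.409
```

{"api": "drive_tool", "payload": {
  "steps": [
    [0, 0, 0, 1, 0.3]
  ]
}}

```text
time: 28.2
eef_pos: [0.5658, 0.0819, 0.0611]
tcp_rot: [0.591, 0.388, -0.591, 0.388]
contact_force: [3.6, 2.9, -4.2]
opening: 0.408
```

```bash
python3 -c "
from h import *
polar();print(readout.get_state()['joint_efforts'].round(3))"
```

```text
t 28.2 R mm 71.5 deg to closed 0.3 jaw -0.409 z 0.0611
F along tool y,z,up 2.1 -4.1 -4.2 Mz [ 0.491 -0.321  0.252] q [-0.03  0.26  1.95  0.    0.93  0.38] op 0.408
[ -1.422 -36.658 -24.529  -0.446   0.53    0.128]
```

{"api": "drive_tool", "payload": {
  "steps": [
    [0, 0, 0, 1, 0.3]
  ]
}}

```text
time: 28.3
eef_pos: [0.5658, 0.0819, 0.0611]
tcp_rot: [0.595, 0.383, -0.594, 0.383]
contact_force: [3.3, 2.2, -4.3]
opening: 0.405
```

```bash
python3 -c "
from h import *
polar();print(readout.get_state()['joint_efforts'].round(3))"
```

```text
t 28.3 R mm 71.6 deg to closed 0.3 jaw -0.427 z 0.0611
F along tool y,z,up 2.1 -3.4 -4.3 Mz [ 0.556 -0.393  0.25 ] q [-0.03  0.26  1.95  0.    0.93  0.39] op 0.405
[ -1.467 -36.615 -24.456  -0.465   0.549   0.13 ]
```

{"api": "drive_tool", "payload": {
  "steps": [
    [0, 0, 0, 1, 0.3]
  ]
}}

```text
time: 28.4
eef_pos: [0.5658, 0.0819, 0.0611]
tcp_rot: [0.598, 0.377, -0.598, 0.378]
contact_force: [2.9, 2.4, -4.0]
opening: 0.405
```

```bash
python3 -c "
from h import *
polar();print(readout.get_state()['joint_efforts'].round(4))"
```

```text
t 28.4 R mm 71.6 deg to closed 0.4 jaw -0.444 z 0.0611
F along tool y,z,up 1.6 -3.4 -4.0 Mz [ 0.514 -0.362  0.226] q [-0.03  0.26  1.95  0.    0.93  0.41] op 0.405
[ -1.505  -36.566  -24.3797  -0.4837   0.5695   0.1303]
```

{"api": "drive_tool", "payload": {
  "steps": [
    [0, 0, 0, 1, 0.3]
  ]
}}

```text
time: 28.5
eef_pos: [0.5658, 0.0819, 0.0611]
tcp_rot: [0.601, 0.372, -0.601, 0.372]
contact_force: [3.3, 2.8, -3.3]
opening: 0.407
```

```bash
python3 -c "
from h import *
polar();print(readout.get_state()['joint_efforts'].round(4))"
```

```text
t 28.5 R mm 71.6 deg to closed 0.3 jaw -0.462 z 0.0611
F along tool y,z,up 1.7 -4.0 -3.3 Mz [ 0.547 -0.403  0.173] q [-0.03  0.26  1.95  0.    0.93  0.43] op 0.407
[ -1.5399 -36.5163 -24.3026  -0.5008   0.5895   0.1306]
```

The joint-6 effort is level (0.1280, 0.1300, 0.1303, 0.1306) over the last 4°, so the limiter has let go and I'll stop turning. Next: release and lift.

{"api": "drive_tool", "payload": {
  "steps": [
    [0, 0, 0, 0, 0.7],
    [0, 0, 0, 0, 0.7],
    [0, 0, 0, 0, 0.7],
    [0, 0, 0, 0, 0.7]
  ]
}}

```text
time: 28.9
eef_pos: [0.5656, 0.0815, 0.0613]
tcp_rot: [-0.601, -0.373, 0.601, -0.373]
contact_force: [0.7, -0.5, -0.4]
opening: 0.701
```

{"api": "drive_tool", "payload": {
  "steps": [
    [-1, 0, 0, 0, 0.7],
    [-2, 0, 0, 0, 0.7],
    [-2, 0, 0, 0, 0.7],
    [-2, 0, 0, 0, 0.7],
    [-2, 0, 0, 0, 0.7],
    [0, 0, 0, 0, 0.7],
    [0, 0, 0, 0, 0.7]
  ]
}}

```text
time: 29.6
eef_pos: [0.5658, 0.0818, 0.1515]
tcp_rot: [0.601, 0.372, -0.601, 0.373]
contact_force: [0.1, 0.4, -0.6]
opening: 0.696
```

```bash
python3 -c "
from h import *
polar(); c=snap('wrist','pics/w8.png'); print(proj(c,[[.5664,.0821,.084]]))
L=lambda x,y,z:[*fx(x/1000,y/1000),z/1000]
for p in [(37.5,25,38),(-37.5,-25,38),(-37.5,25,38),(-58,47,10),(78,47,10)]: print(p,proj(c,[L(*p)]).round(1))"
```

```text
t 29.6 R mm 71.5 deg to closed 0.4 jaw -0.46 z 0.1515
F along tool y,z,up -0.1 -0.4 -0.6 Mz [-0.012 -0.001  0.012] q [-0.03  0.14  1.9  -0.    1.1   0.43] op 0.696
[[282.64583454 223.90073736]]
(37.5, 25, 38) [[296.3 144.4]]
(-37.5, -25, 38) [[269.9 256.1]]
(-37.5, 25, 38) [[224.2 212.8]]
(-58, 47, 10) [[193.4 200.3]]
(78, 47, 10) [[314.3  81.2]]
```

View pics/w8.png

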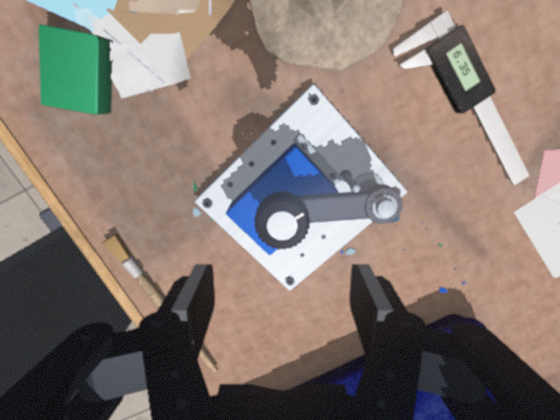

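```bash
python3 -c "
from plant import sign_off; print(sign_off())"
```

```text
the job is handed in; nothing more can be done
None
```

I loaded the larger (blue) block and clamped it at what I judge to be the click, then released it and handed the job in at about 29.6 s of the 72 s allowed.

- **Seating:** I laid the block flat in the nest, then pushed it against the end rail (about 16 N) and the long rail (about 11 N). It did not move under either push.
- **Clamp arm:** I swung it round until it met its stop, where it held against about 15 N without moving.
- **Tightening:** I turned the knob clockwise about 1.25 rad and stopped when the joint-6 effort levelled off (0.1280, 0.1300, 0.1303, 0.1306 over the last 4°).
- **Release:** I then opened the gripper and lifted clear, with the tool force back near zero.

**Last check:** in the final wrist picture the knob axis is within about 1 px of its closed place. The visible block corners are within about 3 px of the fully seated prediction. The smaller block, caliper and brush were in view, and I made no contact with any of them. I did not measure their positions before and after.

**Less certain:** the wrist-torque readings near the click were noisy. They ran from 0.17 to 0.26 N m around the expected 0.22, and the last one was 0.173. An early 0.243 did not fit a steady climb. The click is therefore inferred mainly from the level joint-6 effort, and I could not measure the clamp force on the block directly.

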